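# Lock a chair-frame prop at its set height and put its rest cap on

## Task

One of the two iron bench props that carry a chair frame has just been set to height, but its hexagonal jam nut still stands clear of the column. Turn that nut down (clockwise from above) until it is tight against the column with its spring washer pressed flat, not just touching, but do not force it so far that the threaded stud turns along with it and the height is lost. Then put the loose wooden cap gently over the stud's end, mouth down and fully home, let go, and leave the other things on the bench alone.

Things in the scene. Friction and masses are not known exactly. Their poses are not given: they have to be found in the camera images.
- prop: the prop to be locked, dark iron, fixed to the bench: round flange (diameter 80, 12 thick), a cone narrowing from 52 to 30 mm between heights 12 and 34, then a column of 30 mm diameter whose flat top is 70 mm above the bench; origin on the bench under the stud's axis, z up. Its twin (same shape, nut down, cap on) is finished, also fixed. Either may be on either side.
- seat (a point): centre of the column's flat top face, z up. Thin brass shims, 0 to 1.2 mm thick in all, lie on it, and the washer lands on them. From then on the nut takes about 0.17 N m to press the washer flat, over some 0.5 rad (it stays where left); then the nut is hard down and any more turns the stud with it, at about 0.45 N m, and spoils the set height.
- nut_base (a point): centre of the underside of the steel jam nut: hexagon 34 mm across flats, 39 across corners, 16 high, on the prop's stud. z up; its x axis is square to one pair of flats, the other pairs lie 60 degrees to either side. Grip it on two opposite flats with about 40 N or more, at half its height; the fingers may reach down beside the column.
- nut_top (a point): centre of the jam nut's top, 16 mm above its underside, same axes. Clockwise from above drives the nut down, about 1 mm per rad, at first freely with about 0.03 N m, pushing the spring washer before it, for some 1.8 to 2.7 rad (several grasps) until the washer lands.
- washer_foot (a point): centre of the underside of the captive spring washer (30 mm in diameter) that travels under the nut, z up. The nut's underside is 4 mm above this point while the washer is free and 3.5 mm when it is pressed flat.
- stud_end (a point): centre of the top end of the prop's vertical steel stud (18 mm diameter, 55 mm above the column's face, so 125 mm above the bench), z up. This is the set height: if the stud is turned it screws into the column, 3 mm per rad, and it must keep its height (within half a millimetre).
- cap: loose turned wooden rest cap, a plain cylinder 34 mm in diameter and 34 mm high, 20 to 45 g, standing mouth down on the bench between the props; origin at the centre of its mouth (underside), z up. Blind bore 25 mm in diameter and 26 mm deep from below. Fully home, its closed end rests on the stud's end and its mouth is 26 mm below the stud's end, clear of the nut.
- tack_jar: bystander: glass jar of 60 mm diameter, 75 mm high, origin under it
- wood_block: bystander: wooden block 70 x 50 x 30 mm, origin under it
- spool: bystander: wooden spool 54 mm in diameter and 54 mm high, origin under it
- chair_leg: bystander: turned chair leg 310 mm long, lying, origin under its middle
- glue: bystander: white bottle, 60 mm diameter, 130 mm high, origin under it
- hammer: bystander: hammer 260 mm long, lying
- screwdriver: bystander: screwdriver 200 mm long, lying

How it is judged:
By the outcome, as a careful person would: the job done as asked, in the order asked, and still so for the second after the job is handed in, with the robot touching nothing.
It also fails if it takes over 72 s, if anything falls off the work surface, if the arm or the gripper's body presses on something with over 40 N, if the wrist force passes 120 N, or if a joint passes its speed limit or range.

## Robot

A 7-joint arm with a two-finger parallel gripper is mounted at the origin on the work surface. World frame = base frame: x ahead of the robot, y to its left, z up, the work surface at z = 0. Lengths are in m, angles in rad, forces in N, time in s.
With the tool pointing down it reaches from about 0.425 to 1.025 m from the base axis. Payload 9.4 kg.
Tool frame: the origin (TCP) lies at the very end of the fingers, on their centre line; the grasp point (between the pads) lies 19 mm behind it; z points along the fingers, y is the direction in which the jaws open and shut (so a half turn about z gives the same grasp; the last joint's range is limited). The gripper opens to 93 mm and grips with 3 to 60 N. Pads are 15 mm wide; open, the fingers measure 128 mm over their backs; the gripper's body (75 mm by 188 mm) begins 65 mm behind the grasp point.
Start: joints at [1.038, 0.599, -0.003, 1.599, 0.002, 0.943, -0.08], TCP at [0.319, -0.651, 0.219] pointing down, gripper open.
Joint ranges: [-2.57, 2.57], [-0.35, 1.97], [-1.29, 1.29], [0.11, 2.56], [-1.05, 4.19], [0.11, 1.86], [-2.63, 2.63]. Speed limits (rad/s): [2.22, 2.22, 3.01, 3.01, 3.14, 3.14, 3.14].

## Interface

Orientations are given as a unit quaternion [w, x, y, z].
In Python, from rig import robot, eyes, close_job gives the robot as it stands. The module is installed in compiled form; this text tells all that it offers.
- The arm moves only by the tool carry_out, never from a script. Its argument "targets" is a list of rows, each a list of 3 entries, a list of its own where there are three numbers: the shift along the world's x, y, z in m, then the turn about the world's z in degrees, then the opening, from 0 (shut) to 1 (fully open). In form: [[[x, y, z], spin, hand], ...]. A call has 1 to 12 rows; each row is the pose to reach, as a shift and turn from the pose commanded when the call began; what a row does not reach only later rows make up. A row lasts 1/8 s, in which the tool goes at most 62.5 mm and 10.7 degrees, less where a joint would pass 70% of its speed; a pose out of reach is approached as far as the arm can. A call with a gripper value outside its range is refused whole. The fingers move at their own pace and stop on an object; "force" is the grip in N (left out, the last holds). Time passes only in rows, so rows that repeat a pose let the fingers close. It gives the time, the measured TCP pose, the force and the opening at its end, in the units of the state.
- robot.get_state(): the state, without advancing time (a new reading comes with each control period).
- eyes.camera(name): name is "scene" or "top" or "wrist"; returns a dict with "color" (480x640x3 uint8, blue, green, red), "intrinsics" (3x3 intrinsics, pixels), "rvec" (rotation vector, rad) and "tvec" (3), from world to camera coordinates, as OpenCV has them. Camera axes: x right, y down, z forward; pixel columns grow to the right and rows downward; lengths in m; the calibration is good to about 2 mm. A picture is of the moment at which its call begins. There is no depth.
- close_job(): hands the job in, once; it reports no verdict.
The state is a dict: "time_s": time; "joint_positions": joint angles; "dq": joint speeds; "effort": joint torques, N m; "position": TCP position; "eef_rot": TCP orientation; "contact_force": force on the tool from outside, world axes, zero at the start; "ft_torque": the same for the moment, N m; "gripper_width": finger opening in m.
Only numpy, scipy, OpenCV 4.12 (cv2) and the standard library are available. Lean on these libraries where they do the work, as an engineer would, in place of code of your own. Each camera call takes 0.05 s, during which the arm holds its last target.

## Working session

There is one attempt and no reset: what is moved stays moved. The work goes in short steps, Python scripts to look and compute and a tool call to move; the robot and the scene stay as the last step left them, time stands still between calls to the robot, and variables do not carry over. Pictures are saved under pics/ and viewed, and the job is handed in when it is done.

Besides the shell and the picture viewer there is one more tool, called after "Emit:" in YAML: its name, and indented under it one key for each argument. carry_out: Moves the arm, as the interface text tells. Its arguments: {"type":"object","properties":{"targets":{"type":"array"},"force":{"type":"number"}},"required":["targets"]}

```bash
mkdir -p pics
cat > h.py <<'E'
import numpy as np, cv2
from rig import robot, eyes
def shot(n,f):
    c=eyes.camera(n); cv2.imwrite('pics/'+f+'.png',c['color'])
    np.savez('pics/'+f+'.npz',K=c['intrinsics'],r=c['rvec'],t=c['tvec']); return c
def proj(f,P):
    d=np.load('pics/'+f+'.npz'); return cv2.projectPoints(np.float64(P).reshape(-1,1,3),d['r'],d['t'],d['K'],None)[0][:,0]
def onz(f,uv,z):
    d=np.load('pics/'+f+'.npz'); R=cv2.Rodrigues(d['r'])[0]; t=d['t'].reshape(3)
    C=-R.T@t; o=[]
    for p in np.atleast_2d(uv):
        v=R.T@np.linalg.inv(d['K'])@np.array([p[0],p[1],1.]); o.append(C+v*(z-C[2])/v[2])
    return np.array(o)
E
python3 - <<'E'
from h import *
np.set_printoptions(precision=4,suppress=True)
s=robot.get_state()
for k,v in s.items(): print(k,np.round(v,4))
for n in ['scene','top','wrist']: shot(n,n+'0')
E
```

```text
time_s 0.0
joint_positions [ 1.0383  0.6001 -0.0025  1.6001  0.0018  0.9429 -0.0798]
dq [-0.0004 -0.0009 -0.0003  0.0016  0.0013  0.0026 -0.0004]
effort [  0.0001 -76.5077   1.4973 -25.2354  -0.0524   0.017    0.0002]
position [ 0.3189 -0.6506  0.2178]
eef_rot [-0.0007  0.9741  0.2259 -0.0002]
contact_force [-0.272   0.208   0.0284]
ft_torque [ 0.0133  0.0026 -0.0426]
gripper_width 0.0928
```

View pics/scene0.png

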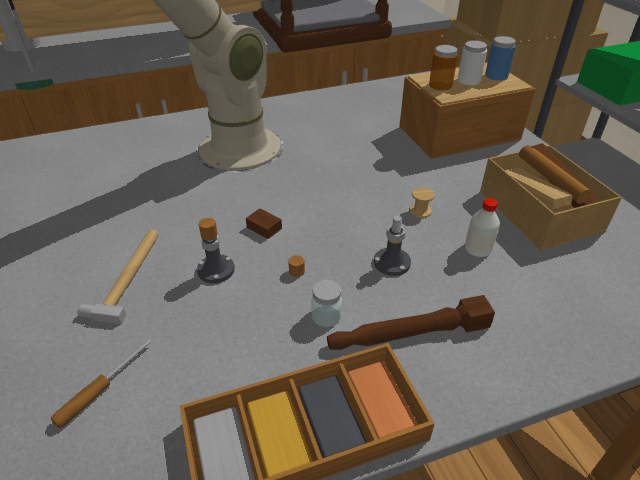

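View pics/top0.png

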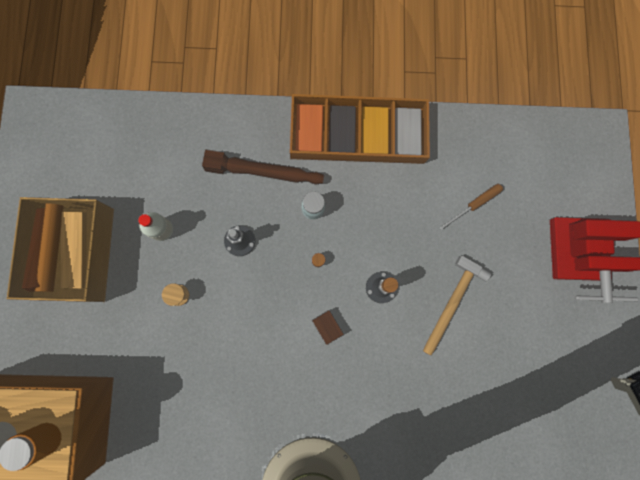

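View pics/wrist0.png

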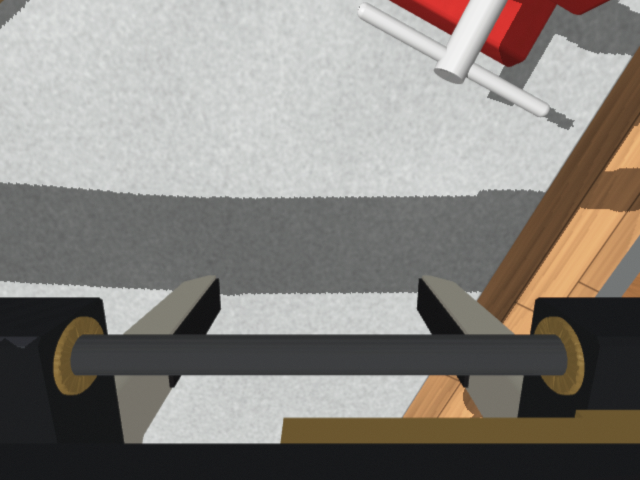

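The unfinished prop is on the left: its flange is at about (240,240) in the top view and its stud end at (236,231). The cap is at (318,260) and the jar at (313,205). I'll zoom in and measure.

Run:
```python
from h import *
np.set_printoptions(precision=4,suppress=True)
a=cv2.imread('pics/top0.png')[200:290,200:340]; b=cv2.imread('pics/scene0.png')[200:290,270:430]
cv2.imwrite('pics/z_top0.png',cv2.resize(a,None,fx=5.5,fy=5.5,interpolation=cv2.INTER_CUBIC))
cv2.imwrite('pics/z_sc0.png',cv2.resize(b,None,fx=5,fy=5,interpolation=cv2.INTER_CUBIC))
print(onz('top0',[[236,231]],.125),onz('top0',[[240,240]],.012),onz('top0',[[318,259]],.034),onz('scene0',[[397,219]],.125),onz('scene0',[[297,262]],.034),onz('top0',[[313,199]],.075),onz('top0',[[175,293]],.054),onz('top0',[[146,220]],.13),onz('top0',[[327,327]],.03))
```

```text
[[0.5987 0.1929 0.125 ]] [[0.5949 0.1991 0.012 ]] [[ 0.5496 -0.0008  0.034 ]] [[0.5977 0.1995 0.125 ]] [[ 0.556  -0.0018  0.034 ]] [[0.6929 0.0166 0.075 ]] [[0.4549 0.342  0.054 ]] [[0.617  0.3987 0.13  ]] [[ 0.3829 -0.0273  0.03  ]]
```

View pics/z_top0.png

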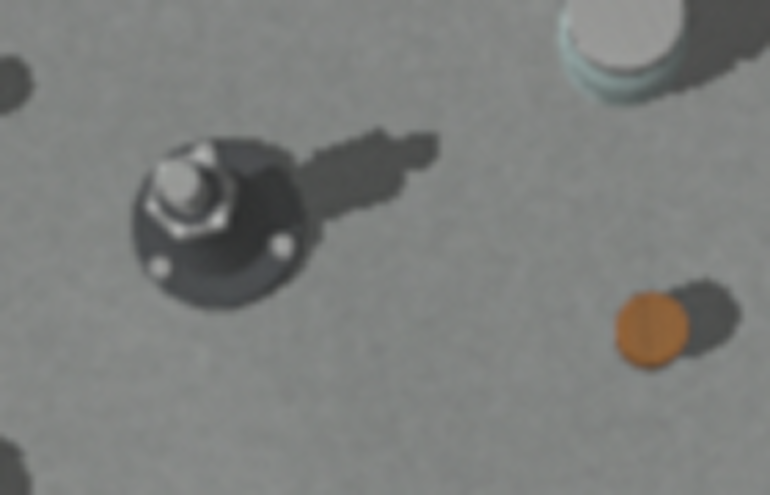

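View pics/z_sc0.png

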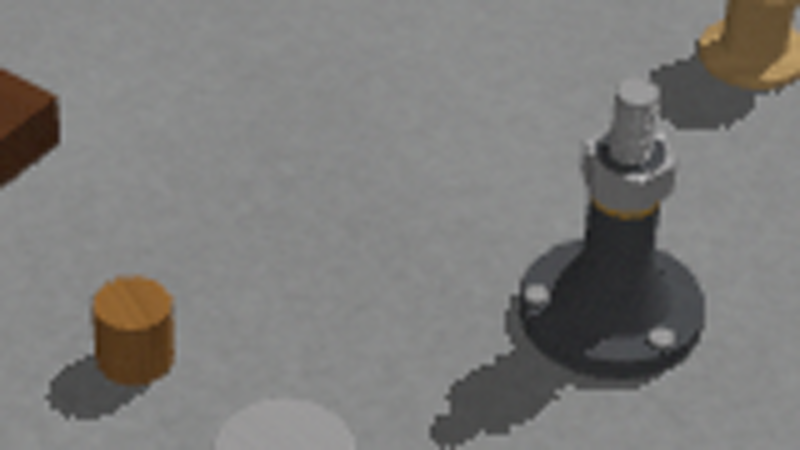

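Run:
```python
from h import *
np.set_printoptions(precision=4,suppress=True)
print(onz('top0',[[232.7,232.7]],.125),onz('top0',[[239.6,240.4]],.012),onz('scene0',[[270+637/5,200+92/5]],.125),onz('scene0',[[270+612/5,200+305/5]],.012))
print(onz('top0',[[318.5,260]],.034),onz('scene0',[[270+134/5,200+303/5]],.034))
d=np.load('pics/wrist0.npz');R=cv2.Rodrigues(d['r'])[0];print('cam',-R.T@d['t'].reshape(3),R[2],d['K'])
print(onz('wrist0',[[320,240],[320,100]],.1))
```

```text
[[0.5945 0.2003 0.125 ]] [[0.5939 0.2001 0.012 ]] [[0.5962 0.2012 0.125 ]] [[0.6009 0.1988 0.012 ]]
[[ 0.5471 -0.0021  0.034 ]] [[ 0.5517 -0.0009  0.034 ]]
cam [ 0.3804 -0.6219  0.3846] [-0.2219 -0.1075 -0.9691] [[377.4527   0.     318.3936]
 [  0.     377.4527 240.7222]
 [  0.       0.       1.    ]]
[[ 0.3163 -0.6543  0.1   ]
 [ 0.4084 -0.6089  0.1   ]]
```

Emit:
carry_out:
  targets:
    - [[0.016,0.05,0.01],10,1]
    - [[0.032,0.1,0.02],20,1]
    - [[0.048,0.15,0.03],30,1]
    - [[0.064,0.2,0.03],40,1]
    - [[0.08,0.25,0.03],50,1]
    - [[0.096,0.3,0.03],60,1]
    - [[0.112,0.35,0.03],70,1]
    - [[0.128,0.4,0.03],80,1]
    - [[0.144,0.45,0.03],90,1]
    - [[0.16,0.5,0.03],100,1]
    - [[0.176,0.55,0.03],110,1]
    - [[0.192,0.6,0.03],120,1]

```text
time_s: 1.65
position: [0.5114, -0.0495, 0.2487]
eef_rot: [0.0, 0.289, 0.957, -0.0]
contact_force: [0.1, -0.3, -0.3]
gripper_width: 0.093
```

Emit:
carry_out:
  targets:
    - [[0.016,0.05,0.0],10,1]
    - [[0.032,0.1,0.0],20,1]
    - [[0.048,0.15,0.0],30,1]
    - [[0.064,0.2,0.0],40,1]
    - [[0.084,0.251,0.0],50,1]
    - [[0.084,0.251,0.0],60,1]
    - [[0.084,0.251,0.0],60,1]
    - [[0.084,0.251,0.0],60,1]

```text
time_s: 2.65
position: [0.5951, 0.199, 0.2484]
eef_rot: [-0.0, -0.224, 0.975, -0.0]
contact_force: [0.2, -0.3, 0.6]
gripper_width: 0.0927
```

Run:
```python
from h import *
np.set_printoptions(precision=4,suppress=True)
s=robot.get_state()
for k in ['time_s','joint_positions','position','eef_rot','contact_force','ft_torque']: print(k,np.round(s[k],4))
shot('wrist','w1')
```

```text
time_s 2.65
joint_positions [ 0.1636  0.592  -0.9001  1.7646  0.5293  1.0478  1.093 ]
position [0.5951 0.199  0.2484]
eef_rot [-0.0003 -0.2236  0.9747 -0.0003]
contact_force [ 0.2489 -0.2986  0.5983]
ft_torque [ 0.1532 -0.1194  0.0202]
```

View pics/w1.png

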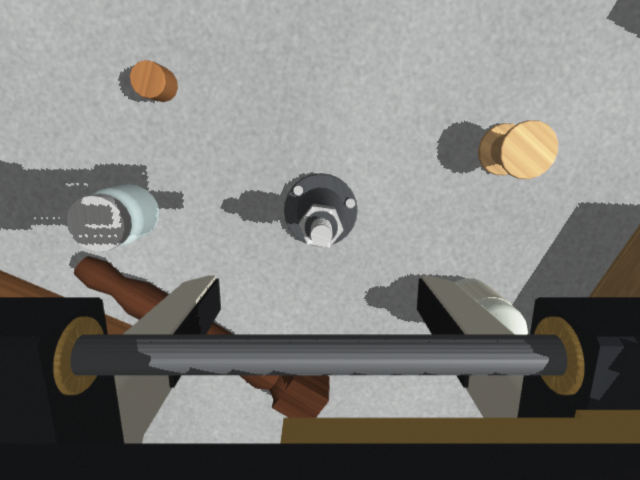

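Run:
```python
from h import *
np.set_printoptions(precision=4,suppress=True)
a=cv2.imread('pics/w1.png')[185:265,270:370]
cv2.imwrite('pics/w1z.png',cv2.resize(a,None,fx=7.5,fy=7.5,interpolation=cv2.INTER_CUBIC))
```

```text
(no output)
```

View pics/w1z.png

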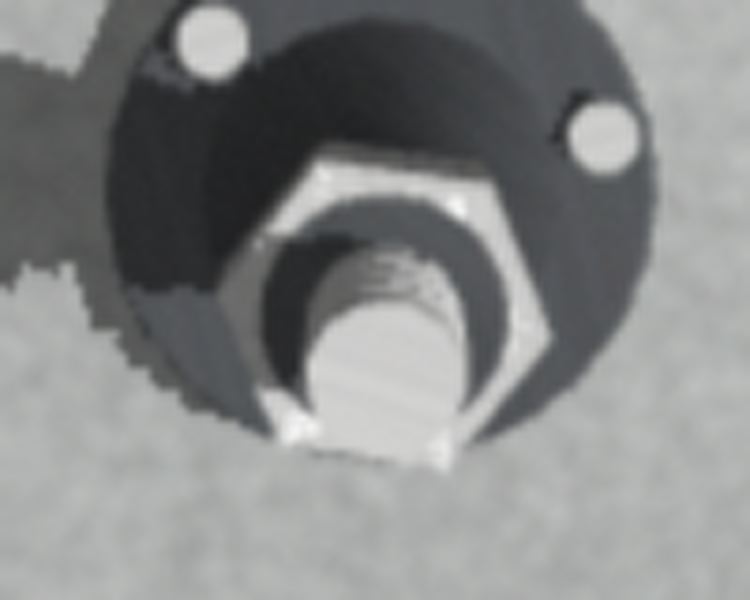

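Run:
```python
from h import *
from scipy.optimize import least_squares
np.set_printoptions(precision=4,suppress=True)
z=lambda L:np.array(L)/7.5+[270-.43,185-.43]
c=z([(320,155),(492,180),(550,333),(450,468),(275,435),(220,290)])
W=onz('w1',c,.093)
ang=np.degrees(np.arctan2(*(W-W.mean(0))[:,1::-1].T)); print(W,ang, ang%60)
def hexa(p): 
    k=-np.arange(6)*np.pi/3
    return np.c_[p[0]+.01963*np.cos(p[3]+k),p[1]+.01963*np.sin(p[3]+k),np.full(6,p[2])]
best=min((least_squares(lambda p:(proj('w1',hexa(p))-c).ravel(),[.595,.2,.093,a]) for a in np.arange(6)*np.pi/3),key=lambda r:r.cost)
print(best.x[:3],np.degrees(best.x[3])%60,best.cost, best.fun)
print('stud',onz('w1',z([(387,375)]),.125))
fl=z([(380,205)]);print('flange',onz('w1',fl,.012))
```

```text
[[0.5818 0.1856 0.093 ]
 [0.5758 0.2046 0.093 ]
 [0.589  0.2187 0.093 ]
 [0.6086 0.2155 0.093 ]
 [0.614  0.1952 0.093 ]
 [0.6011 0.182  0.093 ]] [-132.0323  167.2583  108.3063   48.2472  -14.9773  -71.6561] [47.9677 47.2583 48.3063 48.2472 45.0227 48.3439]
[0.5949 0.2001 0.0941] 47.53500437607076 1.083294100213391 [ 0.1889  0.0053 -0.1191 -0.0263  0.2332  0.3307 -0.5488 -0.5963  0.7084
  0.6631 -0.4617 -0.3753]
stud [[0.5951 0.2003 0.125 ]]
flange [[0.5965 0.2008 0.012 ]]
```

The wrist view shows the hex nut around (320,225). The fit puts its centre at (0.595,0.200), its top at about 0.094 and its flat normals at 17.5° mod 60. The jaws stand at 115.8°, so I turn +21.7° and descend.

Emit:
carry_out:
  targets:
    - [[0,0.001,0],10,1]
    - [[0,0.001,-0.03],20,1]
    - [[0,0.001,-0.07],21.7,1]
    - [[0,0.001,-0.11],21.7,1]
    - [[0,0.001,-0.15],21.7,1]
    - [[0,0.001,-0.18],21.7,1]
    - [[0,0.001,-0.182],21.7,1]
    - [[0,0.001,-0.182],21.7,1]
  force: 45

```text
time_s: 3.7
position: [0.5956, 0.201, 0.0677]
eef_rot: [0.001, -0.405, 0.914, -0.0]
contact_force: [0.8, 0.7, 0.4]
gripper_width: 0.093
```

```bash
cat >> h.py <<'E'
def st():
    s=robot.get_state()
    for k in ['time_s','joint_positions','position','eef_rot','contact_force','ft_torque','gripper_width']: print(k,np.round(s[k],4).tolist())
    q=s['eef_rot']; n=np.array(q[1:3]); y=2*n[1]*n-[0,1]; print('jaw',np.degrees(np.arctan2(y[1],y[0])))
E
python3 - <<'E'
from h import *
st()
shot('wrist','w2');shot('scene','s2')
b=cv2.imread('pics/s2.png')[130:310,270:510]
cv2.imwrite('pics/s2z.png',cv2.resize(b,None,fx=3.3,fy=3.3,interpolation=cv2.INTER_CUBIC))
E
```

```text
time_s 3.7
joint_positions [0.0999, 0.8155, -0.8269, 1.9071, 0.8368, 0.8064, 1.21]
position [0.5956, 0.201, 0.0677]
eef_rot [0.0005, -0.4047, 0.9145, -0.0001]
contact_force [0.769, 0.744, 0.4357]
ft_torque [0.0872, -0.1226, 0.0238]
gripper_width 0.093
jaw 137.74274592682409
```

View pics/w2.png

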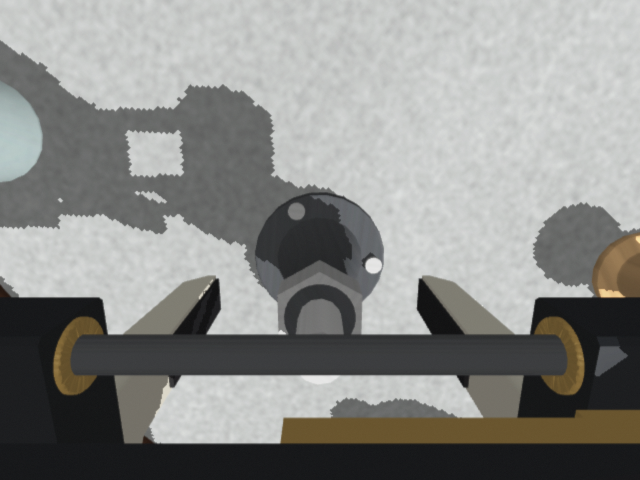

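View pics/s2z.png

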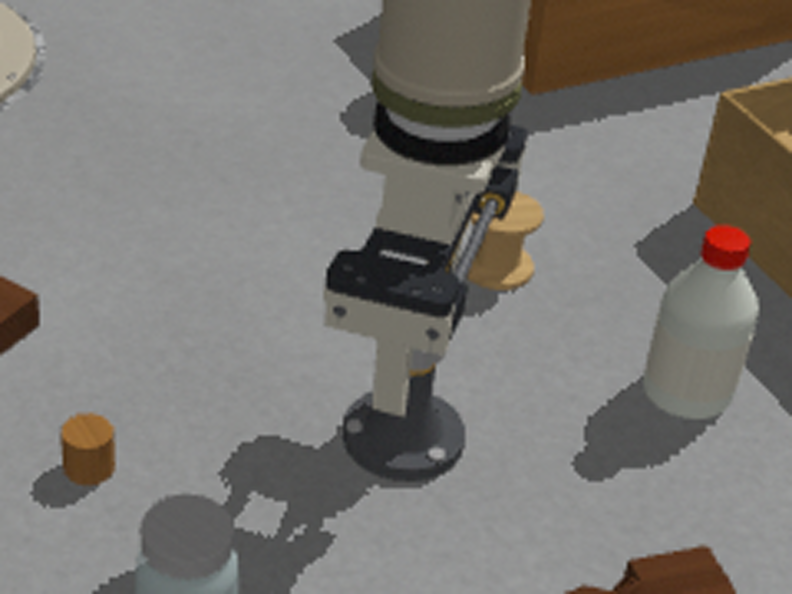

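Emit:
carry_out:
  targets:
    - [[-0.0005,-0.001,-0.0012],0,0.5]
    - [[-0.0005,-0.001,-0.0012],0,0.3]
    - [[-0.0005,-0.001,-0.0012],0,0.3]
    - [[-0.0005,-0.001,-0.0012],0,0.3]
    - [[-0.0005,-0.001,-0.0012],0,0.3]
    - [[-0.0005,-0.001,-0.0012],0,0.3]
  force: 50

```text
time_s: 4.55
position: [0.5946, 0.2, 0.0654]
eef_rot: [-0.0, -0.405, 0.914, 0.0]
contact_force: [-1.3, -0.2, 0.1]
gripper_width: 0.0376
```

```bash
python3 -c "
from h import *
st()"
```

```text
time_s 4.55
joint_positions [0.0999, 0.8176, -0.8248, 1.9103, 0.8402, 0.8029, 1.2087]
position [0.5946, 0.2, 0.0654]
eef_rot [-0.0, -0.4053, 0.9142, 0.0]
contact_force [-1.2748, -0.2489, 0.0512]
ft_torque [0.1288, -0.0914, 0.0433]
gripper_width 0.0376
jaw 137.81976288024893
```

Emit:
carry_out:
  targets:
    - [[0,0,0],0,0.2]
    - [[0,0,0],0,0.2]
    - [[0,0,0],0,0.2]
    - [[0,0,0],0,0.2]
  force: 50

```text
time_s: 5.05
position: [0.5944, 0.2002, 0.0654]
eef_rot: [-0.0, -0.405, 0.914, 0.0]
contact_force: [-2.0, 1.7, 0.4]
gripper_width: 0.034
```

```bash
python3 -c "
from h import *
st()
shot('wrist','w3')"
```

```text
time_s 5.05
joint_positions [0.0999, 0.8176, -0.825, 1.9105, 0.84, 0.8027, 1.2087]
position [0.5944, 0.2002, 0.0654]
eef_rot [-0.0, -0.4053, 0.9142, 0.0002]
contact_force [-2.0007, 1.7338, 0.3686]
ft_torque [0.4415, 0.2932, -0.0388]
gripper_width 0.034
jaw 137.82552096280122
```

View pics/w3.png

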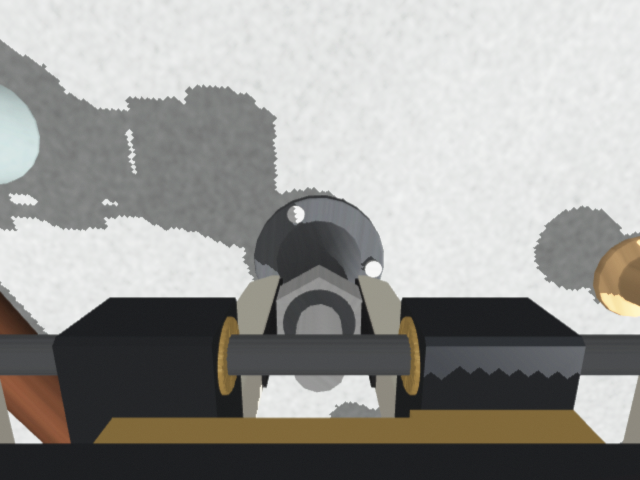

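Gripped square on the flats (34.0 mm). Next, 80° clockwise with a matching 1.4 mm descent.

Emit:
carry_out:
  targets:
    - [[0,0,-0.0002],-10,0.2]
    - [[0,0,-0.0003],-20,0.2]
    - [[0,0,-0.0005],-30,0.2]
    - [[0,0,-0.0007],-40,0.2]
    - [[0,0,-0.0009],-50,0.2]
    - [[0,0,-0.001],-60,0.2]
    - [[0,0,-0.0012],-70,0.2]
    - [[0,0,-0.0014],-80,0.2]
    - [[0,0,-0.0014],-80,0.2]
    - [[0,0,-0.0014],-80,0.2]

```text
time_s: 6.35
position: [0.5942, 0.2018, 0.0641]
eef_rot: [-0.0, 0.275, 0.961, 0.001]
contact_force: [-2.9, 6.0, -0.8]
gripper_width: 0.0341
```

```bash
python3 -c "
from h import *
st()"
```

```text
time_s 6.35
joint_positions [-0.107, 0.7204, -0.4761, 1.9243, 0.5403, 0.6247, 0.0845]
position [0.5942, 0.2018, 0.0641]
eef_rot [-0.0002, 0.2749, 0.9615, 0.0009]
contact_force [-2.9284, 6.0075, -0.8088]
ft_torque [1.269, 0.4703, -0.0406]
gripper_width 0.0341
jaw 58.08640826002253
```

Emit:
carry_out:
  targets:
    - [[-0.0005,0.0015,-0.0001],-6,0.2]
    - [[-0.0005,0.0015,-0.0002],-12,0.2]
    - [[-0.0005,0.0015,-0.0003],-18,0.2]

```text
time_s: 6.72
position: [0.5944, 0.2023, 0.0638]
eef_rot: [0.0, 0.424, 0.906, 0.001]
contact_force: [-0.8, 3.8, -1.0]
gripper_width: 0.0334
```

```bash
python3 -c "
from h import *
st()"
```

```text
time_s 6.725
joint_positions [-0.1631, 0.706, -0.3896, 1.9275, 0.4549, 0.5938, -0.1552]
position [0.5944, 0.2023, 0.0638]
eef_rot [0.0001, 0.4238, 0.9058, 0.0006]
contact_force [-0.8262, 3.7777, -1.0162]
ft_torque [0.6963, 0.0032, 0.0339]
gripper_width 0.0334
jaw 39.84953611237572
```

Emit:
carry_out:
  targets:
    - [[0,0.0005,-0.0001],-5,0.2]
    - [[0,0.0005,-0.0002],-10,0.2]

```text
time_s: 6.98
position: [0.5946, 0.2025, 0.0636]
eef_rot: [0.0, 0.501, 0.865, 0.0]
contact_force: [1.1, 3.0, -0.6]
gripper_width: 0.0334
```

```bash
cat > m.py <<'E'
from h import *
s=robot.get_state();q=s['eef_rot']; n=np.array(q[1:3]); y=2*n[1]*n-[0,1]
print(s['time_s'],'jaw %.2f'%np.degrees(np.arctan2(y[1],y[0])),'F',np.round(s['contact_force'],2),'T',np.round(s['ft_torque'],3),'p',np.round(s['position'],4),s['gripper_width'],'q7',np.round(s['joint_positions'][6],3))
E
python3 m.py
```

```text
6.975 jaw 29.87 F [ 1.09  3.   -0.62] T [ 0.528 -0.145  0.031] p [0.5946 0.2025 0.0636] 0.033396796537134996 q7 -0.283
```

Emit:
carry_out:
  targets:
    - [[0,0,-0.0001],-5,0.2]
    - [[0,0,-0.0002],-10,0.2]

```text
time_s: 7.22
position: [0.5948, 0.2026, 0.0635]
eef_rot: [0.0, 0.574, 0.819, 0.001]
contact_force: [-0.1, 2.6, -1.2]
gripper_width: 0.0339
```

```bash
python3 m.py
```

```text
7.225 jaw 19.87 F [-0.06  2.58 -1.23] T [ 0.605 -0.227  0.019] p [0.5948 0.2026 0.0635] 0.03387395483499762 q7 -0.409
```

Emit:
carry_out:
  targets:
    - [[0,0,-0.0001],-5,0.2]
    - [[0,0,-0.0002],-10,0.2]

```text
time_s: 7.48
position: [0.595, 0.2026, 0.0633]
eef_rot: [0.0, 0.644, 0.765, 0.001]
contact_force: [1.0, 3.8, -1.1]
gripper_width: 0.0336
```

```bash
python3 m.py
```

```text
7.475 jaw 9.89 F [ 1.01  3.79 -1.1 ] T [ 0.602 -0.403  0.164] p [0.595  0.2026 0.0633] 0.033576157380054976 q7 -0.533
```

Emit:
carry_out:
  targets:
    - [[0,0,0],-2.5,0.2]
    - [[0,0,-0.0001],-5,0.2]

```text
time_s: 7.72
position: [0.5951, 0.2026, 0.0632]
eef_rot: [0.0, 0.677, 0.736, 0.001]
contact_force: [3.6, 3.4, -0.6]
gripper_width: 0.0338
```

```bash
python3 m.py
```

```text
7.725 jaw 4.83 F [ 3.59  3.42 -0.65] T [ 0.759 -0.828  0.166] p [0.5951 0.2026 0.0632] 0.033764322718512575 q7 -0.595
```

Emit:
carry_out:
  targets:
    - [[0,0,0],-2.5,0.2]
    - [[0,0,-0.0001],-5,0.2]

```text
time_s: 7.98
position: [0.5952, 0.2026, 0.0632]
eef_rot: [0.0, 0.709, 0.706, 0.001]
contact_force: [4.6, 3.9, -2.0]
gripper_width: 0.0334
```

```bash
python3 m.py
```

```text
7.975 jaw -0.24 F [ 4.55  3.94 -2.02] T [ 0.866 -0.986  0.145] p [0.5952 0.2026 0.0632] 0.03337216231227446 q7 -0.657
```

Emit:
carry_out:
  targets:
    - [[0,0,0],-2.5,0.2]
    - [[0,0,-0.0001],-5,0.2]

```text
time_s: 8.22
position: [0.5952, 0.2026, 0.0631]
eef_rot: [0.0, 0.739, 0.674, 0.001]
contact_force: [5.1, 3.4, -1.4]
gripper_width: 0.0335
```

```bash
python3 m.py
```

```text
8.225 jaw -5.24 F [ 5.11  3.39 -1.38] T [ 0.818 -1.053  0.169] p [0.5952 0.2026 0.0631] 0.033454568374872894 q7 -0.717
```

Emit:
carry_out:
  targets:
    - [[0,0,0],-1,0.2]
    - [[0,0,0],-2,0.2]

```text
time_s: 8.48
position: [0.5953, 0.2025, 0.0631]
eef_rot: [0.0, 0.75, 0.661, 0.001]
contact_force: [4.5, 3.9, -2.6]
gripper_width: 0.0337
```

```bash
python3 m.py
```

```text
8.475 jaw -7.19 F [ 4.53  3.88 -2.6 ] T [ 0.81  -1.062  0.204] p [0.5953 0.2025 0.0631] 0.03374429901294777 q7 -0.741
```

Emit:
carry_out:
  targets:
    - [[0,0,0],-1,0.2]
    - [[0,0,0],-2,0.2]

```text
time_s: 8.72
position: [0.5954, 0.2026, 0.0631]
eef_rot: [0.0, 0.762, 0.648, 0.001]
contact_force: [4.3, 3.4, -2.3]
gripper_width: 0.0335
```

```bash
python3 m.py
```

```text
8.725 jaw -9.20 F [ 4.27  3.39 -2.3 ] T [ 0.739 -1.108  0.148] p [0.5954 0.2026 0.0631] 0.03354880852384544 q7 -0.765
```

Emit:
carry_out:
  targets:
    - [[0,0,0],-0.8,0.2]
    - [[0,0,0],-1.5,0.2]

```text
time_s: 8.98
position: [0.5954, 0.2025, 0.0631]
eef_rot: [0.0, 0.77, 0.638, 0.001]
contact_force: [5.5, 3.7, -3.2]
gripper_width: 0.0338
```

```bash
python3 m.py
```

```text
8.975 jaw -10.69 F [ 5.5   3.72 -3.18] T [ 0.803 -1.086  0.157] p [0.5954 0.2025 0.0631] 0.03381402312644531 q7 -0.783
```

Emit:
carry_out:
  targets:
    - [[0,0,0],-0.8,0.2]
    - [[0,0,0],-1.5,0.2]

```text
time_s: 9.22
position: [0.5954, 0.2025, 0.0631]
eef_rot: [0.0, 0.778, 0.628, 0.001]
contact_force: [5.3, 2.8, -3.5]
gripper_width: 0.0337
```

```bash
python3 m.py
```

```text
9.225 jaw -12.18 F [ 5.32  2.82 -3.54] T [ 0.739 -1.167  0.273] p [0.5954 0.2025 0.0631] 0.03367656817879442 q7 -0.801
```

Emit:
carry_out:
  targets:
    - [[0,0,0],-0.8,0.2]
    - [[0,0,0],-1.5,0.2]

```text
time_s: 9.48
position: [0.5954, 0.2025, 0.0631]
eef_rot: [0.0, 0.786, 0.618, 0.001]
contact_force: [4.6, 3.2, -2.7]
gripper_width: 0.0336
```

```bash
python3 m.py
```

```text
9.475 jaw -13.65 F [ 4.55  3.2  -2.69] T [ 0.767 -1.157  0.418] p [0.5954 0.2025 0.0631] 0.033635178323796026 q7 -0.818
```

Emit:
carry_out:
  targets:
    - [[0,0,0],-0.8,0.2]
    - [[0,0,0],-1.5,0.2]

```text
time_s: 9.72
position: [0.5955, 0.2025, 0.063]
eef_rot: [0.0, 0.794, 0.608, 0.001]
contact_force: [5.5, 3.7, -3.8]
gripper_width: 0.0336
```

```bash
python3 m.py
```

```text
9.725 jaw -15.15 F [ 5.5   3.71 -3.81] T [ 0.688 -1.228  0.483] p [0.5955 0.2025 0.063 ] 0.03355855283221233 q7 -0.836
```

Torque rose 0.16 → 0.27 → 0.42 → 0.48 N·m, so the nut is hard down. The last step was at the stud limit, so I stop and release now, then check the stud height.

Emit:
carry_out:
  targets:
    - [[0,0,0],0,1]
    - [[0,0,0],0,1]
    - [[0,0,0],0,1]
    - [[0,0,0],0,1]
    - [[0,0,0.02],0,1]
    - [[0,0,0.06],0,1]
    - [[0,0,0.11],0,1]
    - [[0,0,0.16],0,1]
    - [[0,0,0.185],0,1]
    - [[0,0,0.185],0,1]
    - [[0,0,0.185],0,1]

```text
time_s: 11.1
position: [0.5935, 0.2016, 0.2468]
eef_rot: [-0.0, 0.794, 0.607, -0.001]
contact_force: [-0.2, -0.5, -0.4]
gripper_width: 0.093
```

```bash
python3 m.py
python3 - <<'E'
from h import *
shot('wrist','w4');shot('scene','s4')
a=cv2.imread('pics/w4.png')[185:265,270:370];b=cv2.imread('pics/s4.png')[200:290,350:450]
a=cv2.resize(a,(500,400),interpolation=cv2.INTER_CUBIC);b=cv2.resize(b,(444,400),interpolation=cv2.INTER_CUBIC)[:,:300]
cv2.imwrite('pics/z4.png',np.hstack([a,b]))
E
```

```text
11.1 jaw -15.19 F [-0.2  -0.53 -0.39] T [-0.026 -0.126  0.023] p [0.5935 0.2016 0.2468] 0.09299741860635914 q7 -0.78
```

View pics/w4.png

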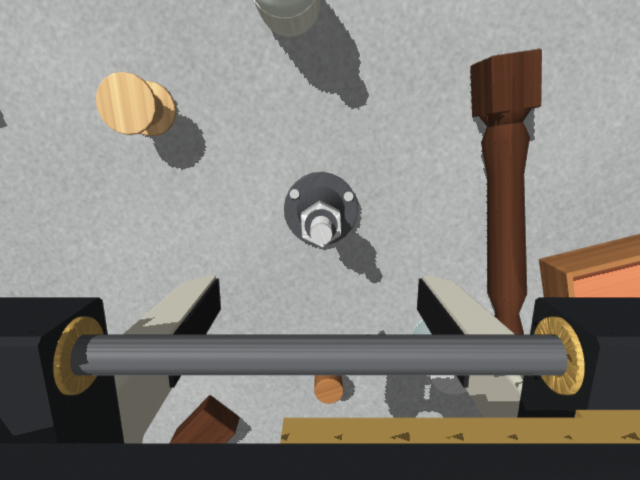

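View pics/z4.png

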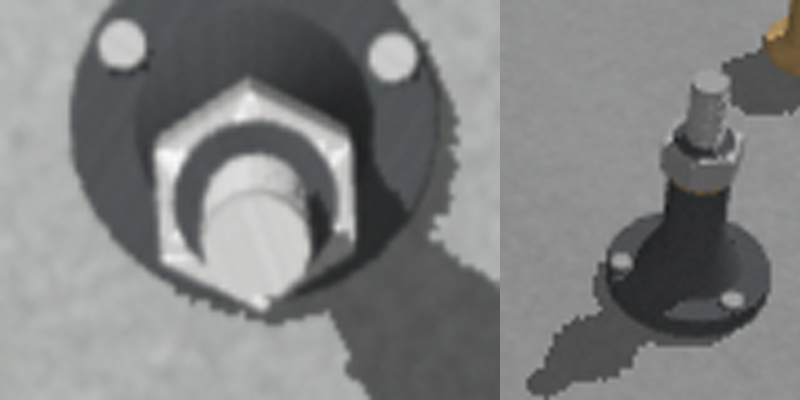

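Nut is down and square, with only a thin brass line left under it, and the stud looks unmoved. On to the cap.

Run:
```python
from h import *
np.set_printoptions(precision=4,suppress=True)
print('stud',onz('w4',[[321,232.8]],.125),'cap w1',onz('w1',[[148,80]],.034))
import cv2
for f in ['scene0','s4']: pass
a=cv2.cvtColor(cv2.imread('pics/scene0.png'),6).astype(float);b=cv2.cvtColor(cv2.imread('pics/s4.png'),6).astype(float)
# stud tip shift between scene0 and s4
t=a[214:228,389:405]
print(cv2.phaseCorrelate(t,b[214:228,389:405],cv2.createHanningWindow((16,14),cv2.CV_64F)), proj('scene0',[[.595,.201,.125],[.595,.201,.124]]))
```

```text
stud [[0.596 0.201 0.125]] cap w1 [[ 0.551  -0.0017  0.034 ]]
((-0.11880851471912024, 0.43890704939579006), 0.9686434394384077) [[397.0548 218.0609]
 [397.0077 218.4491]]
```

Run:
```python
from h import *
a=cv2.imread('pics/scene0.png');b=cv2.imread('pics/s4.png')
print('col 397 rows 210-234'); print(a[210:234,396:399].mean((1,2)).round().astype(int).tolist()); print(b[210:234,396:399].mean((1,2)).round().astype(int).tolist())
u=lambda i:cv2.resize(i[205:245,380:415],(350,400),interpolation=cv2.INTER_NEAREST)
cv2.imwrite('pics/cmp.png',np.hstack([u(a),u(b)]))
```

```text
col 397 rows 210-234
[137, 136, 136, 138, 138, 141, 151, 151, 153, 153, 145, 93, 96, 96, 99, 100, 95, 95, 109, 97, 98, 94, 95, 54]
[143, 142, 143, 145, 145, 147, 158, 158, 159, 159, 152, 97, 100, 102, 105, 103, 102, 100, 106, 102, 104, 101, 109, 85]
```

View pics/cmp.png

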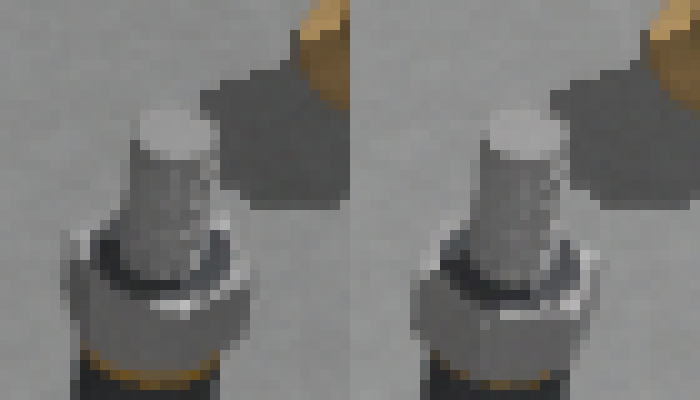

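Stud tip rows are identical before and after, so the height is kept. Moving over the cap.

Emit:
carry_out:
  targets:
    - [[-0.01,-0.05,0],0,1]
    - [[-0.021,-0.1,0],0,1]
    - [[-0.032,-0.15,0],0,1]
    - [[-0.043,-0.203,0],0,1]
    - [[-0.043,-0.203,-0.05],0,1]
    - [[-0.043,-0.203,-0.1],0,1]
    - [[-0.043,-0.203,-0.14],0,1]
    - [[-0.043,-0.203,-0.14],0,1]
    - [[-0.043,-0.203,-0.14],0,1]
  force: 12

```text
time_s: 12.32
position: [0.5514, -0.0009, 0.1083]
eef_rot: [-0.0, 0.794, 0.608, -0.0]
contact_force: [0.5, -0.7, 0.1]
gripper_width: 0.0929
```

```bash
python3 m.py
python3 - <<'E'
from h import *
shot('wrist','w5')
E
```

```text
12.325 jaw -15.17 F [ 0.52 -0.65  0.1 ] T [-0.013 -0.092  0.025] p [ 0.5514 -0.0009  0.1083] 0.09289164411064121 q7 -0.503
```

View pics/w5.png

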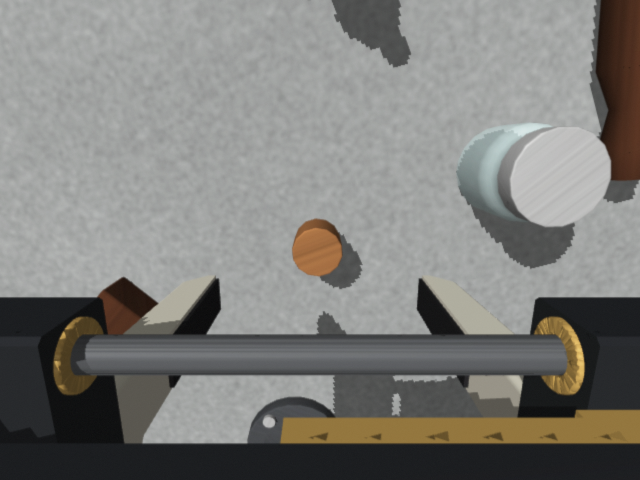

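Run:
```python
from h import *
p=onz('w5',[[317,251.5]],.034)[0]; print(p, p-np.array(robot.get_state()['position']))
```

```text
[ 0.55077694 -0.00233184  0.034     ] [-0.00104215 -0.00144806 -0.07495172]
```

Cap top is at (317,251) px, i.e. (0.5508,−0.0023). The correction is about −1 mm in x and −1.5 mm in y.

Emit:
carry_out:
  targets:
    - [[-0.001,-0.0015,-0.03],0,1]
    - [[-0.001,-0.0015,-0.065],0,1]
    - [[-0.001,-0.0015,-0.09],0,1]
    - [[-0.001,-0.0015,-0.102],0,1]
    - [[-0.001,-0.0015,-0.102],0,0.6]
    - [[-0.001,-0.0015,-0.102],0,0.3]
    - [[-0.001,-0.0015,-0.102],0,0.25]
    - [[-0.001,-0.0015,-0.102],0,0.25]
    - [[-0.001,-0.0015,-0.102],0,0.25]
    - [[-0.001,-0.0015,-0.102],0,0.25]
    - [[-0.001,-0.0015,-0.102],0,0.25]
    - [[-0.001,-0.0015,-0.102],0,0.25]
  force: 12

```text
time_s: 13.88
position: [0.5501, -0.0025, 0.0058]
eef_rot: [0.0, 0.794, 0.608, -0.0]
contact_force: [-0.2, 0.3, 1.1]
gripper_width: 0.0339
```

Emit:
carry_out:
  targets:
    - [[0,0,0],0,0.25]
    - [[0,0,0],0,0.25]
    - [[0,0,0],0,0.25]

```text
time_s: 14.25
position: [0.5501, -0.0025, 0.0058]
eef_rot: [0.0, 0.794, 0.608, -0.0]
contact_force: [0.4, 0.2, 1.8]
gripper_width: 0.0334
```

```bash
python3 m.py
```

```text
14.25 jaw -15.18 F [0.37 0.21 1.78] T [-0.028  0.022 -0.005] p [ 0.5501 -0.0025  0.0058] 0.03344028026618984 q7 -0.538
```

Emit:
carry_out:
  targets:
    - [[0,0,0.01],0,0.25]
    - [[0,0,0.05],0,0.25]
    - [[0,0,0.1],0,0.25]
    - [[0,0,0.15],0,0.25]
    - [[0.005,0.03,0.17],0,0.25]
    - [[0.014,0.07,0.17],0,0.25]
    - [[0.024,0.11,0.17],0,0.25]
    - [[0.034,0.15,0.17],0,0.25]
    - [[0.042,0.185,0.17],0,0.25]
    - [[0.0455,0.204,0.17],0,0.25]
    - [[0.0455,0.204,0.17],0,0.25]
    - [[0.0455,0.204,0.17],0,0.25]

```text
time_s: 15.75
position: [0.5954, 0.1996, 0.1758]
eef_rot: [0.0, 0.795, 0.607, -0.001]
contact_force: [-0.2, -1.2, -0.3]
gripper_width: 0.0338
```

```bash
python3 m.py
python3 - <<'E'
from h import *
shot('wrist','w6');shot('scene','s6');shot('top','t6')
b=cv2.imread('pics/s6.png')[160:280,330:490];c=cv2.imread('pics/t6.png')[190:280,190:290]
cv2.imwrite('pics/z6.png',np.hstack([cv2.resize(b,(533,400),interpolation=2),cv2.resize(c,(444,400),interpolation=2)[:,:260]]))
E
```

```text
15.75 jaw -15.27 F [-0.16 -1.2  -0.29] T [-0.057 -0.056 -0.002] p [0.5954 0.1996 0.1758] 0.033845958788193416 q7 -0.786
```

View pics/w6.png

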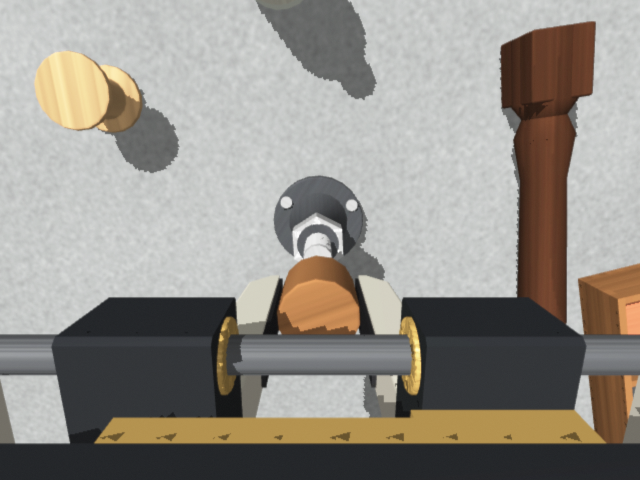

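View pics/z6.png

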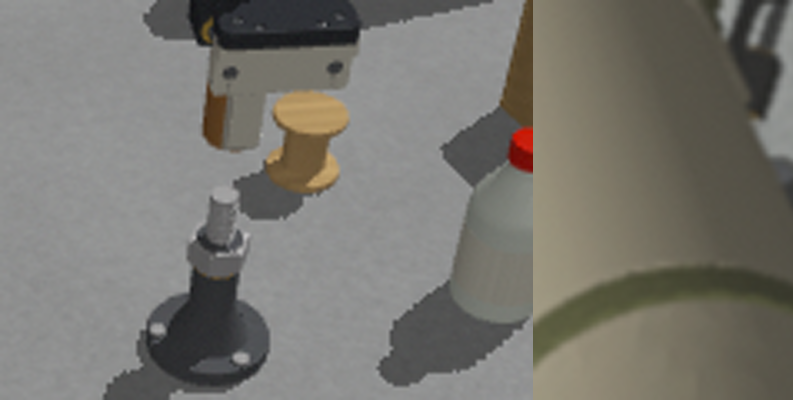

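```bash
python3 m.py
python3 - <<'E'
from h import *
t=np.linspace(0,2*np.pi,73)
def circ(x,y,z,r=.017): return np.c_[x+r*np.cos(t),y+r*np.sin(t),0*t+z]
d=robot.get_state()['position']
for nm,f in (('w6','w6'),('s6','s6')):
  for (x,y) in ((d[0],d[1]),(.5955,.2015)):
    m=proj(f,circ(x,y,.170));T=proj(f,circ(x,y,.204));s=proj(f,circ(.5955,.2015,.125,.009))
    print(nm,x,y,'mouth',m.min(0).round(1),m.max(0).round(1),'top',T.min(0).round(1),T.max(0).round(1),'studtop',s.min(0).round(1),s.max(0).round(1))
b=cv2.imread('pics/w6.png')[225:345,260:380]; c=cv2.imread('pics/s6.png')[180:240,380:420]
cv2.imwrite('pics/z6b.png',np.hstack([cv2.resize(b,(480,480),interpolation=2),cv2.resize(c,(320,480),interpolation=2)]))
E
```

```text
15.9 jaw -15.30 F [0.02 0.45 0.34] T [ 0.005 -0.028  0.014] p [0.5956 0.1998 0.1759] 0.033953799098904835 q7 -0.786
w6 0.5956496851521766 0.1998062395598869 mouth [282.3 252.8] [352.2 318.4] top [274.4 277.1] [359.5 355.4] studtop [301.6 242.1] [331.5 270.8]
w6 0.5955 0.2015 mouth [281.  249.5] [351.1 315.4] top [272.8 273.2] [358.2 351.9] studtop [301.6 242.1] [331.5 270.8]
s6 0.5956496851521766 0.1998062395598869 mouth [390.1 195.3] [407.6 205.6] top [391.6 181. ] [409.5 191.2] studtop [392.9 215.4] [401.9 220.9]
s6 0.5955 0.2015 mouth [390.8 195.1] [408.4 205.4] top [392.4 180.8] [410.3 191. ] studtop [392.9 215.4] [401.9 220.9]
```

View pics/z6b.png

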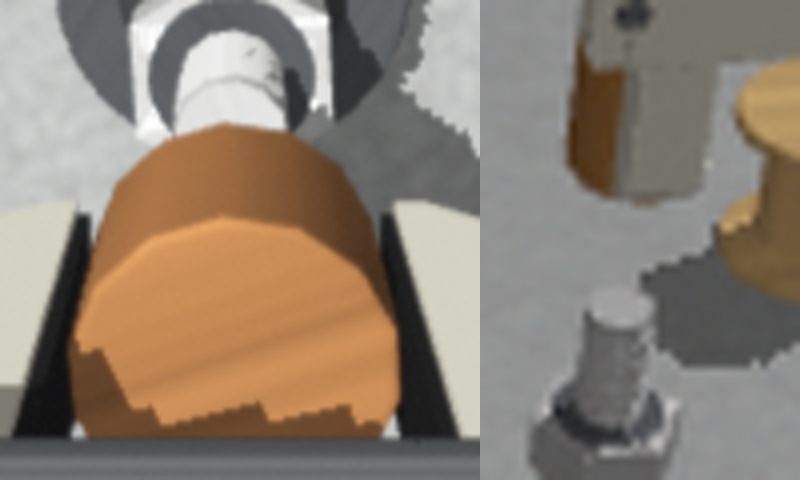

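Emit:
carry_out:
  targets:
    - [[0,0.0015,-0.02],0,0.25]
    - [[0,0.0015,-0.035],0,0.25]
    - [[0,0.0015,-0.042],0,0.25]
    - [[0,0.0015,-0.046],0,0.25]
    - [[0,0.0015,-0.048],0,0.25]
    - [[0,0.0015,-0.05],0,0.25]

```text
time_s: 16.65
position: [0.5959, 0.2031, 0.1261]
eef_rot: [0.0, 0.794, 0.607, 0.0]
contact_force: [-0.3, 0.1, -0.2]
gripper_width: 0.0338
```

```bash
python3 m.py
python3 - <<'E'
from h import *
shot('wrist','w7');shot('scene','s7')
b=cv2.imread('pics/w7.png')[200:345,250:390]; c=cv2.imread('pics/s7.png')[180:260,370:420]
cv2.imwrite('pics/z7.png',np.hstack([cv2.resize(b,(463,480),interpolation=2),cv2.resize(c,(300,480),interpolation=2)]))
E
```

```text
16.65 jaw -15.18 F [-0.3   0.08 -0.18] T [ 0.023 -0.088  0.009] p [0.5959 0.2031 0.1261] 0.03379392568422102 q7 -0.803
```

View pics/z7.png

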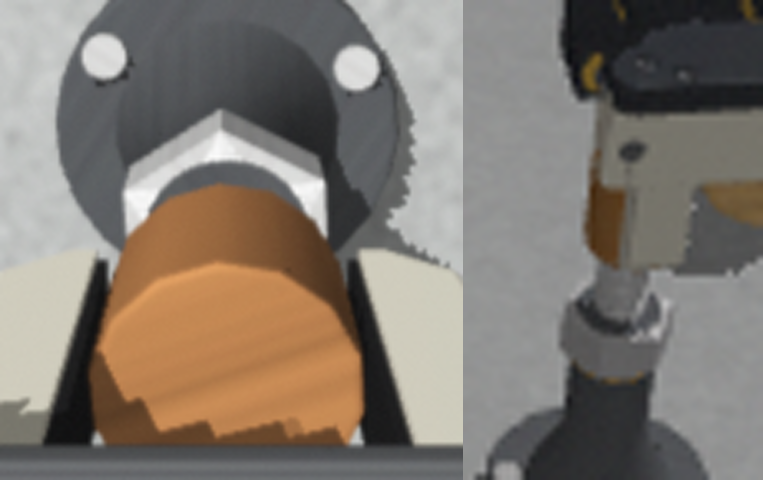

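The stud has entered the bore (mouth at about 0.120, no force). Lowering gently.

Emit:
carry_out:
  targets:
    - [[0,-0.0005,-0.005],0,0.25]
    - [[0,-0.0005,-0.01],0,0.25]
    - [[0,-0.0005,-0.015],0,0.25]
    - [[0,-0.0005,-0.018],0,0.25]
    - [[0,-0.0005,-0.0195],0,0.25]

```text
time_s: 17.38
position: [0.5955, 0.2025, 0.106]
eef_rot: [-0.0, 0.794, 0.608, -0.0]
contact_force: [0.9, -0.4, -1.0]
gripper_width: 0.0338
```

```bash
python3 m.py
```

```text
17.375 jaw -15.18 F [ 0.86 -0.44 -0.98] T [-0.021 -0.015  0.021] p [0.5955 0.2025 0.106 ] 0.033796696048807084 q7 -0.808
```

Emit:
carry_out:
  targets:
    - [[0,0,-0.0005],0,0.25]
    - [[0,0,-0.001],0,0.25]
    - [[0,0,-0.001],0,0.25]

```text
time_s: 17.75
position: [0.5957, 0.2025, 0.1054]
eef_rot: [0.0, 0.794, 0.607, 0.0]
contact_force: [1.1, 0.1, 0.4]
gripper_width: 0.0331
```

```bash
python3 m.py
```

```text
17.75 jaw -15.19 F [1.14 0.11 0.37] T [-0.005 -0.051  0.009] p [0.5957 0.2025 0.1054] 0.033093472076643544 q7 -0.809
```

Emit:
carry_out:
  targets:
    - [[0,0,-0.0004],0,0.25]
    - [[0,0,-0.0008],0,0.25]
    - [[0,0,-0.0008],0,0.25]

```text
time_s: 18.12
position: [0.5957, 0.2025, 0.1047]
eef_rot: [0.0, 0.794, 0.607, 0.0]
contact_force: [-0.3, -0.5, 2.6]
gripper_width: 0.0338
```

```bash
python3 m.py
```

```text
18.125 jaw -15.19 F [-0.26 -0.52  2.56] T [-0.114  0.015 -0.01 ] p [0.5957 0.2025 0.1047] 0.03377185785867545 q7 -0.809
```

Seated: 2.6 N of upward contact, TCP z 0.1047 as predicted. Release and retreat.

Emit:
carry_out:
  targets:
    - [[0,0,0],0,0.5]
    - [[0,0,0],0,0.8]
    - [[0,0,0],0,1]
    - [[0,0,0],0,1]
    - [[0,0,0],0,1]
    - [[0,0,0.02],0,1]
    - [[0,0,0.06],0,1]
    - [[0,0,0.11],0,1]
    - [[0,0,0.14],0,1]
    - [[0,-0.03,0.14],0,1]
    - [[0,-0.08,0.14],0,1]
    - [[0,-0.08,0.14],0,1]

```text
time_s: 19.62
position: [0.5957, 0.1178, 0.2447]
eef_rot: [0.001, 0.796, 0.605, -0.001]
contact_force: [-0.1, 0.9, 0.3]
gripper_width: 0.093
```

```bash
python3 m.py
python3 - <<'E'
from h import *
shot('scene','s8');shot('top','t8'); shot('wrist','w8')
t=np.linspace(0,2*np.pi,73)
for z,r in ((.099,.017),(.133,.017)):
    m=proj('s8',np.c_[.5955+r*np.cos(t),.2015+r*np.sin(t),0*t+z]);print(z,m.min(0).round(1),m.max(0).round(1))
c=cv2.imread('pics/s8.png')[190:290,350:450]
cv2.imwrite('pics/z8.png',cv2.resize(c,(600,600),interpolation=2))
E
```

```text
19.625 jaw -15.52 F [-0.06  0.91  0.28] T [-0.033 -0.065 -0.039] p [0.5957 0.1178 0.2447] 0.09295715841650767 q7 -0.644
0.099 [387.8 222.9] [404.6 233.4]
0.133 [389.2 209.9] [406.3 220.3]
```

View pics/z8.png

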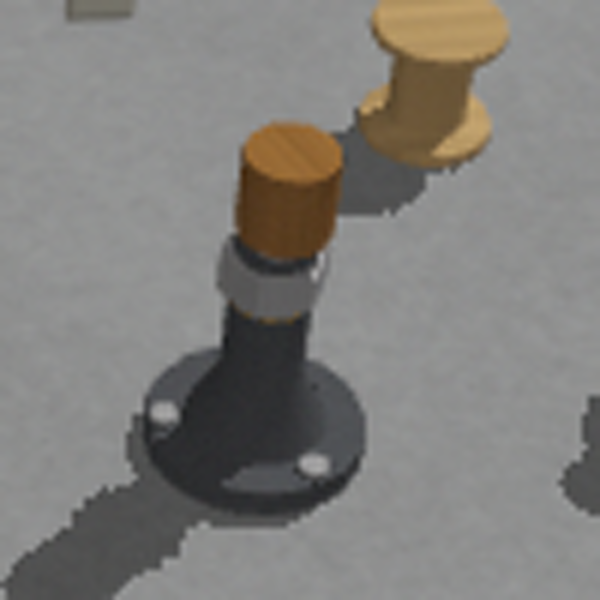

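View pics/s8.png

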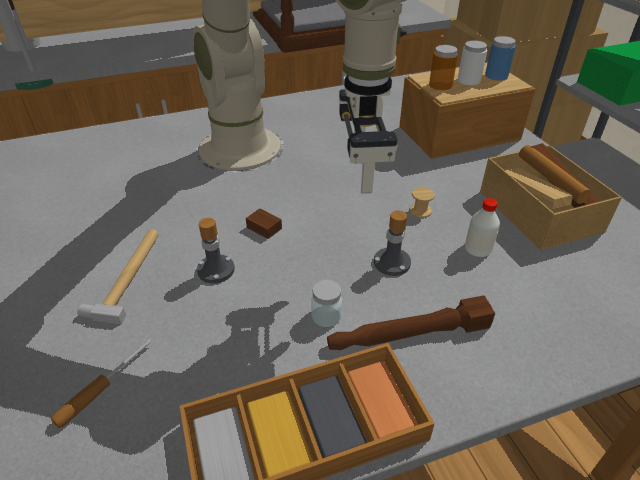

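View pics/w8.png

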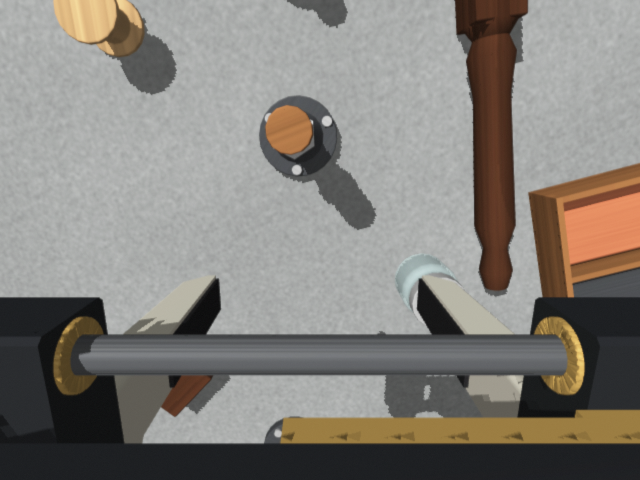

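The cap spans rows 210–234 in the scene view, against 209.9–233.4 predicted for fully home. It stands upright, clear of the nut, and the other things are unmoved. Handing in.

```bash
python3 -c "
from rig import close_job
print(close_job())"
```

```text
the job is handed in; nothing more can be done
None
```

The nut is tightened hard down, the cap is fully home on the stud, and the job is handed in at about 20 s on the robot's clock.

- **Nut:** I turned it about 153° clockwise in a single grasp. The washer landed at roughly 120–128°. Torque held near 0.16 N·m while the washer pressed flat, then rose to 0.27, 0.42 and 0.48 N·m over the last three 1.5° steps, where I stopped.
- **Stud height:** The last reading touched the nominal 0.45 N·m stud limit, because I ran those three steps without pausing to react between them. If the stud turned with that step, it moved at most about 0.08 mm. A first image-shift check over a small window suggested about 0.4 px downward, which is roughly 1 mm. That window probably took in the nut's own movement. A direct comparison of the stud's tip showed the same pixel rows before and after.
- **Cap:** It went over the stud without resistance and seated at 2.6 N, at the expected height. After release the scene image matches the fully-home position within about half a pixel, upright and clear of the nut.
- **Rest of the bench:** By eye, the other things look unmoved, and the arm ended clear of everything with the gripper open.

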